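# Nudge a butterfly wing into its assembly jig

## Task

With the fingertips and without lifting it, push the loose orange-and-black wing flat along the table until its straight edge lies flush against the side of the butterfly's black body and its front edge is up against the blue stop bar. Leave it there, flush with the body and against the bar, and leave the mug, the glue bottle and the roll of tape where they stand.

Things in the scene. Friction and masses are not known exactly. Their poses are not given: they have to be found in the camera images.
- jig: The butterfly being assembled, fixed on the table. Origin: on the table at the inner corner where the loose wing belongs, between the black body's flank (plane y = 0, body on the +y side) and the blue stop bar's face (plane x = 0, bar on the +x side); z up. The loose wing starts on the -y side of the flank and short of the bar, turned at most 15 degrees from the jig's axes.
- flank (a point): Middle of the black body's flat flank (jig x = -105, y = 0, z = 14 mm). The body is a straight bar, x -210 to 0, y 0 to 30 mm, 28 mm high (beads on it reach 39 mm). On its other side a twin wing is already fixed (x -100 to 0, y 30 to 140, 18 mm high).
- stop (a point): Middle of the free part of the blue stop bar's face (jig x = 0, y = -37, z = 12 mm). The bar is 25 mm high, 20 mm thick, and reaches from y = -75 to +100 mm; the butterfly's head lies beyond it, to x = 52 mm, 26 mm high.
- wing: Loose rigid black plate with orange cells, 100 (x) by 110 (y) by 18 mm thick, 0.2 to 0.4 kg, smooth (friction about 0.2), flat on the table. Origin: middle of its underside. Straight root edge at y = +55 mm; straight front and rear edges at x = +50 and -50 mm (y -25 to 55); outer end flat at y = -55 for x -20 to 20 mm, corners rounded 30 mm. In place: axes as the jig's, origin at jig x = -50, y = -55 mm.
- root_front (a point): Point on the wing's corner between root edge and front edge, half-way up (9 mm): at x = +50, y = +55 mm of the wing. In place it meets the jig's inner corner.
- root_rear (a point): Point on the wing's corner between root edge and rear edge, half-way up (9 mm): at x = -50, y = +55 mm of the wing.
- mug_mid (a point): Middle of a blue open cup without handle, 76 mm across the rim and 90 mm high (point 45 mm above its underside), loose; to be left alone.
- glue_mid (a point): Middle of a white glue bottle with an orange cap, 52 mm across and 120 mm high (point 60 mm above its underside), loose; to be left alone.
- tape_mid (a point): Middle of a black roll of tape lying flat, 64 mm across, 25 mm high (point 12.5 mm above its underside), loose; to be left alone.
Things that resemble listed ones, but are neither listed nor needed, are in the scene too. Of the things that look like the wing, the larger one is meant.

How it is judged:
By the outcome, as a careful person would: the job done as asked, in the order asked, and still so for the second after the job is handed in, with the robot touching nothing.
It also fails if it takes over 64 s, if anything falls off the work surface, if the arm or the gripper's body presses on something with over 40 N, if the wrist force passes 120 N, or if a joint passes its speed limit or range.

## Robot

A 6-joint arm with a two-finger parallel gripper is mounted at the origin on the work surface. World frame = base frame: x ahead of the robot, y to its left, z up, the work surface at z = 0. Lengths are in m, angles in rad, forces in N, time in s.
With the tool pointing down it reaches from about 0.375 to 0.975 m from the base axis. Payload 3.8 kg.
Tool frame: the origin (TCP) lies between the finger pads; the fingertips stand 25 mm ahead of it and the grasp point (between the pads) lies 6 mm ahead of it; z points along the fingers, y is the direction in which the jaws open and shut (so a half turn about z gives the same grasp; the last joint's range is limited). The gripper opens to 88 mm and grips with 3 to 60 N. Pads are 18 mm wide; open, the fingers measure 123 mm over their backs; the gripper's body (75 mm by 187 mm) begins 45 mm behind the grasp point.
Start: joints at [1.244, 0.264, 1.604, -0, 1.274, -0.037], TCP at [0.193, 0.647, 0.225] pointing down, gripper open.
Joint ranges: [-2.63, 2.63], [-0.94, 2.18], [0.31, 2.57], [-1.31, 4.45], [0, 2.66], [-2.55, 2.55]. Speed limits (rad/s): [2.57, 2.57, 3.14, 3.14, 3.14, 3.14].

## Interface

Orientations are given as a unit quaternion [x, y, z, w].
In Python, from bench import manip gives the robot as it stands.
- The arm moves only by the tool drive_tool, never from a script. Its argument "increments" is a list of rows, each a list of 7 numbers: the closure in counts, from 0 (fully open) to 255 (shut), then the shift along the tool's x, y, z in m, then the turn, a rotation vector about the tool's x, y, z in rad. A call has 1 to 5 rows; each row shifts and turns the commanded pose from where the row before left it, along the tool's axes as they then stand; what a row does not reach is not made up. A row lasts 1/10 s, in which the tool goes at most 50 mm and 8.59 degrees, less where a joint would pass 70% of its speed; a pose out of reach is approached as far as the arm can. A call with a gripper value outside its range is refused whole. The fingers move at their own pace and stop on an object; the grip force is fixed at half the most. Time passes only in rows, so rows that do not move let the fingers close. It gives the time, the measured TCP pose, the force and the opening at its end, in the units of the state.
- manip.observe(): the state, without advancing time (a new reading comes with each control period).
- manip.read_camera(name): name is "side" or "top"; returns the picture (480x640x3 uint8, blue, green, red); there is no depth.
- manip.camera_info(name): a dict with "fx", "fy", "cx", "cy" (pixels), "dist_coeffs" ([k1, k2, p1, p2, k3] as OpenCV has them; the pictures are not rectified), "R" (3x3) and "t" (3): a world point X has camera coordinates R X + t. Camera axes: x right, y down, z forward; pixel columns grow to the right and rows downward; lengths in m; the calibration is good to about 2 mm. A picture is of the moment at which its call begins. camera_info takes no time and is no camera call.
- manip.job_done(): hands the job in, once; it reports no verdict.
Trained networks look in the newest picture that a camera, given by its name, has taken for a name from the list of things; names that differ only in an ending like _2 or _b are one class to them, and where a whole thing is asked for, a point or a joint stands for the part that bears it (a point fixed in the world has none). Each returns a list of dicts, best first, with "p" (0 to 1); they miss things now and then, are a little off and sometimes report something else, mostly with a low value. They report only what shows in the picture. A call takes as long as a camera call. They do not tell look-alikes from the thing itself.
- manip.silhouettes(camera, query): "mask" (480x640 bool, what is visible of it) and "point" ([column, row] in pixels, amid what is visible of it).
- manip.landmark_of(camera, query): "point" ([column, row] in pixels: a listed point, or the origin of a listed thing).
The state is a dict: "time_s": time; "joint_positions": joint angles; "qvel": joint speeds; "joint_efforts": joint torques, N m; "position": TCP position; "tcp_rot": TCP orientation; "force": force on the tool from outside, world axes, zero at the start; "torque": the same for the moment, N m; "grip_width": finger opening in m.
Only numpy, scipy, OpenCV 4.12 (cv2) and the standard library are available. Lean on these libraries where they do the work, as an engineer would, in place of code of your own. Each camera call takes 0.05 s, during which the arm holds its last target. There are 200 camera calls.

## Working session

There is one attempt and no reset: what is moved stays moved. The work goes in short steps, Python scripts to look and compute and a tool call to move; the robot and the scene stay as the last step left them, time stands still between calls to the robot, and variables do not carry over. Pictures are saved under pics/ and viewed, about 8 in all and at most 12, crops included, and the job is handed in when it is done.

Besides the shell and the picture viewer there is one more tool, called after ">>>" in YAML: its name, and indented under it one key for each argument. drive_tool: Moves the arm, as the interface text tells. Its arguments: {"type":"object","properties":{"increments":{"type":"array"}},"required":["increments"]}

```bash
mkdir -p pics
cat > h.py <<'E'
import numpy as np, cv2
from bench import manip
def ray(cam,px):
    c=manip.camera_info(cam);K=np.array([[c['fx'],0,c['cx']],[0,c['fy'],c['cy']],[0,0,1]])
    u=cv2.undistortPoints(np.array([[px]],float),K,np.array(c['dist_coeffs'],float))[0,0]
    R=np.array(c['R']);t=np.array(c['t']);return -R.T@t,R.T@np.array([u[0],u[1],1])
def at(cam,px,z):
    o,d=ray(cam,px);return o+d*(z-o[2])/d[2]
def proj(cam,X):
    c=manip.camera_info(cam);K=np.array([[c['fx'],0,c['cx']],[0,c['fy'],c['cy']],[0,0,1]])
    return cv2.projectPoints(np.array(X,float).reshape(-1,1,3),cv2.Rodrigues(np.array(c['R']))[0],np.array(c['t'],float),K,np.array(c['dist_coeffs'],float))[0][:,0]
E
python3 - <<'E'
from h import *
np.set_printoptions(precision=4,suppress=True)
for cam in ['top','side']:
    im=manip.read_camera(cam);cv2.imwrite(f'pics/{cam}0.png',im)
    c=manip.camera_info(cam);print(cam,-np.array(c['R']).T@c['t'])
    for q,z in [('jig',0),('flank',.014),('stop',.012),('wing',0),('root_front',.009),('root_rear',.009),('mug_mid',.045),('glue_mid',.06),('tape_mid',.0125)]:
        for r in manip.landmark_of(cam,q)[:3]: print(q,round(r['p'],2),np.round(r['point']),at(cam,r['point'],z))
print(manip.observe())
E
```

```text
top [0.3566 0.0227 1.2055]
jig 0.6 [311. 210.] [0.6339 0.0297 0.    ]
flank 0.73 [290. 258.] [0.5343 0.0678 0.014 ]
flank 0.41 [472. 360.] [ 0.3468 -0.2829  0.014 ]
stop 0.84 [324. 216.] [0.6207 0.005  0.012 ]
wing 0.87 [332. 357.] [ 0.347  -0.0163  0.    ]
wing 0.72 [354. 287.] [ 0.4828 -0.0577  0.    ]
root_front 0.88 [334. 254.] [ 0.5449 -0.0166  0.009 ]
root_front 0.65 [303. 348.] [0.3637 0.0377 0.009 ]
root_rear 0.85 [321. 382.] [0.3004 0.003  0.009 ]
root_rear 0.71 [319. 303.] [0.4489 0.0107 0.009 ]
mug_mid 0.97 [472. 361.] [ 0.3456 -0.2756  0.045 ]
glue_mid 0.67 [167. 211.] [0.6116 0.3028 0.06  ]
tape_mid 0.64 [376. 192.] [ 0.672  -0.0985  0.0125]
side [ 0.2739 -0.6217  0.845 ]
jig 0.74 [351. 246.] [0.6364 0.0359 0.    ]
flank 0.68 [308. 242.] [0.5401 0.0802 0.014 ]
stop 0.92 [354. 253.] [0.6275 0.0044 0.012 ]
wing 0.97 [307. 290.] [ 0.4891 -0.044   0.    ]
wing 0.81 [245. 300.] [ 0.3518 -0.0155  0.    ]
root_front 0.91 [242. 283.] [0.3604 0.0265 0.009 ]
root_front 0.9 [324. 270.] [ 0.542  -0.0131  0.009 ]
root_rear 0.84 [219. 301.] [ 0.2987 -0.0023  0.009 ]
root_rear 0.62 [285. 276.] [0.4545 0.0071 0.009 ]
mug_mid 0.65 [396. 279.] [ 0.6653 -0.1223  0.045 ]
mug_mid 0.63 [287. 393.] [ 0.359  -0.2708  0.045 ]
glue_mid 0.59 [299. 168.] [0.6044 0.296  0.06  ]
tape_mid 0.65 [394. 278.] [ 0.6794 -0.0975  0.0125]
tape_mid 0.4 [311. 246.] [0.5414 0.0643 0.0125]
{'time_s': 1.0, 'joint_positions': array([ 1.2441,  0.2639,  1.604 ,  0.    ,  1.2737, -0.0369]), 'qvel': array([-0.0001,  0.    ,  0.0002,  0.0005, -0.0011,  0.001 ]), 'joint_efforts': array([  0.0006, -50.2074, -35.7264,   0.0728,   0.0184,   0.    ]), 'position': array([0.1929, 0.6468, 0.2245]), 'tcp_rot': array([ 0.1444,  0.9895, -0.    , -0.    ]), 'force': array([-0.0591, -0.1452,  0.1903]), 'torque': array([-0.0039, -0.0097, -0.0339]), 'grip_width': 0.0881390177695283}
```

Run:
```python
import cv2
a=cv2.imread('pics/top0.png')[150:420,140:500];cv2.imwrite('pics/topc.png',cv2.resize(a,(800,600),interpolation=3))
```

```text
(no output)
```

View pics/topc.png

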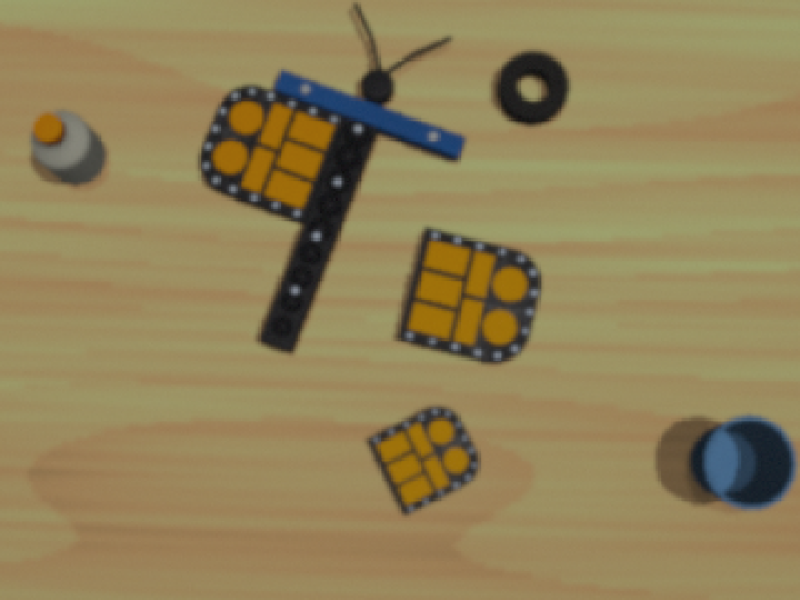

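View pics/side0.png

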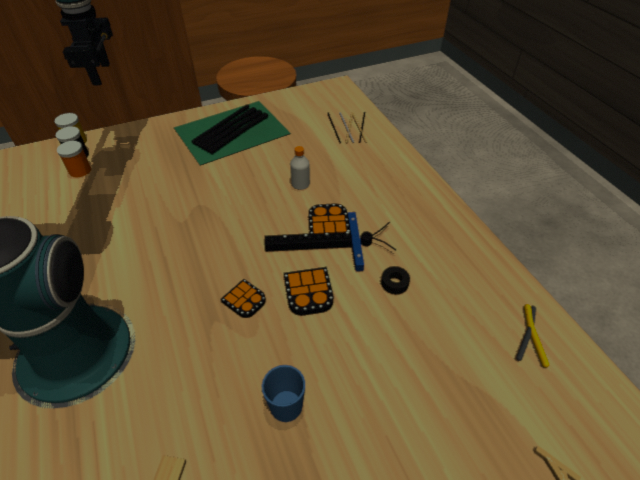

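The larger plate at top px (354,287), side px (307,290), is the wing. Two things could be taken for it: the smaller plate at top (332,357) and the fixed twin at top (260,218). Next I fit both poses by outline.

```bash
cat >> h.py <<'E'
from scipy.optimize import minimize
def outline():
    p=[(-50,55),(50,55),(50,-25)]
    for a in np.linspace(0,-90,7)[1:]: p.append((20+30*np.cos(np.radians(a)),-25+30*np.sin(np.radians(a))))
    for a in np.linspace(-90,-180,7): p.append((-20+30*np.cos(np.radians(a)),-25+30*np.sin(np.radians(a))))
    return np.array(p)/1000
WING=np.array([[x,y,z] for x,y in outline() for z in (0,.018)])
BAR=np.array([[x,y,z] for x in (0,.02) for y in (-.075,.1) for z in (0,.025)])
BODY=np.array([[x,y,z] for x in (-.21,0) for y in (0,.03) for z in (0,.028)])
def place(P,q):
    c,s=np.cos(q[2]),np.sin(q[2]);return np.c_[c*P[:,0]-s*P[:,1]+q[0],s*P[:,0]+c*P[:,1]+q[1],P[:,2]]
def hull(cam,P,q,S=16):
    h=cv2.convexHull(proj(cam,place(P,q)).astype(np.float32))[:,0]
    m=np.zeros((480*4,640*4),np.uint8);cv2.fillConvexPoly(m,np.round((h+.5)*4*S-.5*S).astype(np.int32),255,shift=4)
    return cv2.resize(m,(640,480),interpolation=cv2.INTER_AREA)/255.
def fit(items,q0):  # items: (cam, P, mask)
    def f(q):
        q=np.array(q)*[.01,.01,.1];e=0
        for cam,P,m in items:
            r=hull(cam,P,q);e+=np.abs(r-m).sum()/m.sum()
        return e
    sc=np.array([.01,.01,.1]);x0=np.array(q0)/sc
    for _ in range(2):
        r=minimize(f,x0,method='Nelder-Mead',options=dict(initial_simplex=np.vstack([x0]+[x0+d for d in np.eye(3)*.7]),xatol=.002,fatol=1e-4));x0=r.x
    return r.x*sc,r.fun
def wmask(cam,near):
    for r in manip.silhouettes(cam,'wing'):
        if np.hypot(*(np.array(r['point'])-near))<25 : return r['mask'].astype(float)
def blue(cam,im):
    h=cv2.cvtColor(im,cv2.COLOR_BGR2HSV);m=((h[...,0]>100)&(h[...,0]<125)&(h[...,1]>130)).astype(np.uint8)
    n,l,s,c=cv2.connectedComponentsWithStats(m);px=proj(cam,[[.622,.006,.012]])[0]
    k=min((i for i in range(1,n) if s[i,4]>60),key=lambda i:np.hypot(*(c[i]-px)));return (l==k).astype(float)
def wfit(q0,cams=('top','side')):
    its=[]
    for c in cams:
        manip.read_camera(c);m=wmask(c,proj(c,[[q0[0],q0[1],.01]])[0])
        if m is not None: its.append((c,WING,m))
    out=[fit([i],q0) for i in its]+[fit(its,q0)]
    return [i[0] for i in its],out
E
python3 - <<'E'
from h import *
np.set_printoptions(precision=4,suppress=True)
its=[]
for c in ('top','side'):
    im=cv2.imread(f'pics/{c}0.png');b=blue(c,im);print(c,b.sum())
    its.append((c,BAR,b)); print('bar',*fit([its[-1]],[.635,.03,-.37]))
J,e=fit(its,[.635,.03,-.37]);print('J',J,e)
cs,o=wfit([.483,-.057,-.15])
for x in o: print(cs,*x)
W=o[-1][0]; im=cv2.imread('pics/top0.png');im=cv2.resize(im,None,fx=4,fy=4,interpolation=3)
for P,q in ((BAR,J),(BODY,J),(WING,W)):
    h=cv2.convexHull(proj('top',place(P,q)).astype(np.float32));cv2.polylines(im,[np.int32((h+.5)*4)],True,(0,255,0),1)
cv2.imwrite('pics/fit0.png',im[700:1300,980:1600])
c,s=np.cos(J[2]),np.sin(J[2]);d=W[:2]-J[:2];print('wing in jig',c*d[0]+s*d[1],-s*d[0]+c*d[1],np.degrees(W[2]-J[2]))
E
```

```text
top 747.0
bar [ 0.6347  0.0307 -0.3508] 0.5388455783919993
side 446.0
bar [ 0.6359  0.0363 -0.3589] 0.3683636683372901
J [ 0.6356  0.0351 -0.3589] 0.9145083396395159
['top', 'side'] [ 0.4874 -0.0533 -0.2274] 0.034246622481916594
['top', 'side'] [ 0.4884 -0.0517 -0.2422] 0.030125316255534475
['top', 'side'] [ 0.4879 -0.0527 -0.2368] 0.0759930662444894
wing in jig -0.10741187806213179 -0.13414435569791194 6.995700858095838
```

View pics/fit0.png

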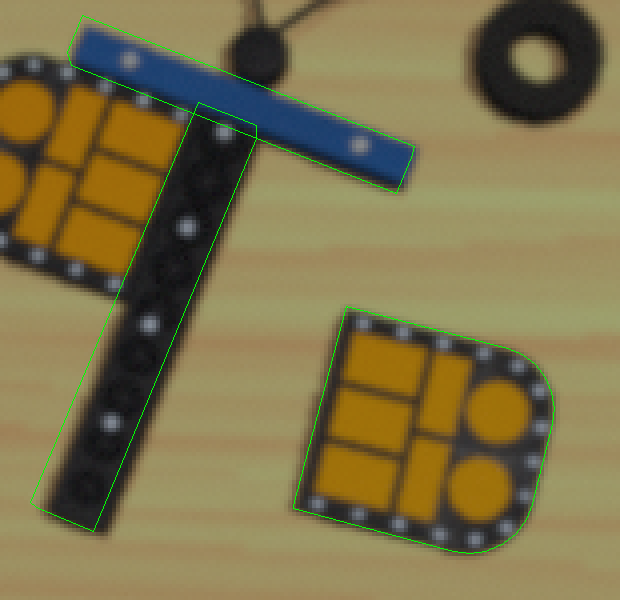

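The wing outline fits well. The jig model is a few mm off, so I redo it with better masks.

Run:
```python
from h import *
np.set_printoptions(precision=4,suppress=True)
B2=np.array([[x,y,z] for x in (-.21,-.11) for y in (0,.03) for z in (0,.028)])
B3=np.array([[x,y,z] for x in (-.21,-.01) for y in (0,.03) for z in (0,.028)])
its=[]
for c in ('top','side'):
    im=cv2.imread(f'pics/{c}0.png').astype(int)
    near=cv2.dilate((hull(c,BAR,[.635,.032,-.37])>.3).astype(np.uint8),np.ones((9,9)))
    b=((im[...,0]>im[...,2]+15)&(near>0)).astype(float)
    g=im.max(2)
    print(c,b.sum(),hull(c,BAR,[.635,.032,-.37]).sum())
    f=fit([(c,BAR,b)],[.635,.032,-.37]);print('bar',*f);its.append((c,BAR,b))
J,e=fit(its,[.635,.032,-.37]);print(J,e)
# dark edge points of flank: profiles across y
for c,z in (('top',.028),('side',.028)):
    im=cv2.imread(f'pics/{c}0.png').astype(np.float32).max(2)
    q=J;ys=np.arange(-.02,.05,.0005);res=[]
    for x in (-.2,-.18,-.16,-.14,-.12):
        P=np.array([[x,y,z] for y in ys]);p=proj(c,place(P,q)).astype(np.float32)
        v=cv2.remap(im,p[:,:1].copy(),p[:,1:].copy(),cv2.INTER_LINEAR)[:,0]
        v=v-0; t=75; k=np.where(v<t)[0]; res.append((ys[k[0]]*1e3,ys[k[-1]]*1e3,v[0],v.min()))
    print(c,np.array(res))
```

```text
top 913.0 1150.3372549019607
bar [ 0.6353  0.0314 -0.3431] 0.2628696604600219
side 466.0 589.4352941176471
bar [ 0.6366  0.0368 -0.3538] 0.27986198771354037
[ 0.6359  0.0336 -0.3471] 0.5545446065550214
top [[ -4.5     25.     157.5     25.3711]
 [ -4.      25.5    157.1562  27.7461]
 [ -4.      26.     158.5938  35.0898]
 [ -3.5     26.     157.6641  25.834 ]
 [ -3.5     26.5    157.7188  20.8906]]
side [[-20.      25.       5.1875   4.0762]
 [-20.      24.5      4.1562   2.8379]
 [-20.      18.       7.9766   3.1562]
 [-20.      25.5      5.9629   3.125 ]
 [-20.      25.5      4.7188   4.0898]]
```

```bash
cat >> h.py <<'E'
J=np.array([.6355,.0318,-.335])
def j2w(x,y): 
    c,s=np.cos(J[2]),np.sin(J[2]);return np.array([J[0]+c*x-s*y,J[1]+s*x+c*y])
def w2j(p):
    c,s=np.cos(J[2]),np.sin(J[2]);d=np.array(p)[:2]-J[:2];return np.array([c*d[0]+s*d[1],-s*d[0]+c*d[1]])
from scipy.spatial.transform import Rotation as Ro
def rows(path,n,clo):
    """path: list of (xyz, yaw of tool y); n rows for each"""
    s=manip.observe();p=np.array(s['position']);R=Ro.from_quat(s['tcp_rot']);out=[]
    for (X,yaw),k in zip(path,n):
        yv=np.array([np.cos(yaw),np.sin(yaw),0]);z=np.array([0,0,-1.]);G=Ro.from_matrix(np.c_[np.cross(yv,z),yv,z])
        for i in range(k,0,-1):
            d=np.round(R.inv().apply((np.array(X)-p)/i),3);r=np.round((R.inv()*G).as_rotvec()/i,3)
            out.append([clo,*d.tolist(),*r.tolist()]);p=p+R.apply(d);R=R*Ro.from_rotvec(r)
    for i in range(0,len(out),5): print(str(out[i:i+5]).replace('-0.0,','0,').replace('0.0,','0,'))
def st():
    s=manip.observe();R=Ro.from_quat(s['tcp_rot']).as_matrix()
    print('t',round(s['time_s'],2),'p',np.round(s['position'],4),'jig',np.round(w2j(s['position']),4),'yaw_y',round(np.arctan2(R[1,1],R[0,1]),4),'F',np.round(s['force'],2),'Fjig',np.round(w2j(J[:2]+s['force'][:2]),1),'w',round(s['grip_width'],4))
E
python3 -c "
from h import *
st();rows([([.43,.25,.2],-.1),([.469,-.13,.12],-.237),([.469,-.13,.033],-.237)],[10,8,4],220)"
```

```text
t 1.2 p [0.1929 0.6469 0.2245] jig [-0.6202  0.4354] yaw_y 1.281 F [-0.13 -0.33  0.83] Fjig [-0.  -0.3] w 0.0885
[[220, -0.034, -0.031, 0.002, 0, 0, 0.138], [220, -0.038, -0.026, 0.003, 0, 0, 0.138], [220, -0.041, -0.021, 0.002, 0, 0, 0.138], [220, -0.044, -0.015, 0.003, 0, 0, 0.138], [220, -0.045, -0.009, 0.002, 0, 0, 0.138]]
[[220, -0.046, -0.002, 0.003, 0, 0, 0.138], [220, -0.046, 0.004, 0.002, 0, 0, 0.138], [220, -0.045, 0.01, 0.003, 0, 0, 0.138], [220, -0.044, 0.017, 0.002, 0, 0, 0.139], [220, -0.041, 0.022, 0.003, 0, 0, 0.138]]
[[220, -0.047, 0.01, 0.01, 0, 0, 0.017], [220, -0.047, 0.01, 0.01, 0, 0, 0.017], [220, -0.046, 0.011, 0.01, 0, 0, 0.017], [220, -0.046, 0.012, 0.01, 0, 0, 0.017], [220, -0.046, 0.013, 0.01, 0, 0, 0.017]]
[[220, -0.046, 0.013, 0.01, 0, 0, 0.017], [220, -0.045, 0.014, 0.01, 0, 0, 0.018], [220, -0.045, 0.016, 0.01, 0, 0, 0.017], [220, 0, 0, 0.022, 0, 0, 0.0], [220, 0, 0, 0.022, 0, 0, 0.0]]
[[220, 0, 0, 0.021, 0, 0, 0.0], [220, 0, 0, 0.022, 0, 0, 0.0]]
```

>>> drive_tool:
  increments:
    - [220, -0.034, -0.031, 0.002, 0, 0, 0.138]
    - [220, -0.038, -0.026, 0.003, 0, 0, 0.138]
    - [220, -0.041, -0.021, 0.002, 0, 0, 0.138]
    - [220, -0.044, -0.015, 0.003, 0, 0, 0.138]
    - [220, -0.045, -0.009, 0.002, 0, 0, 0.138]

```text
time_s: 1.7
position: [0.3114, 0.4472, 0.2124]
tcp_rot: [0.473, 0.881, 0.0, 0.0]
force: [0.7, 0.3, 0.2]
grip_width: 0.0506
```

>>> drive_tool:
  increments:
    - [220, -0.046, -0.002, 0.003, 0, 0, 0.138]
    - [220, -0.046, 0.004, 0.002, 0, 0, 0.138]
    - [220, -0.045, 0.01, 0.003, 0, 0, 0.138]
    - [220, -0.044, 0.017, 0.002, 0, 0, 0.139]
    - [220, -0.041, 0.022, 0.003, 0, 0, 0.138]

```text
time_s: 2.2
position: [0.4309, 0.2482, 0.1999]
tcp_rot: [0.743, 0.669, 0.001, 0.0]
force: [0.3, 0.2, -0.3]
grip_width: 0.0125
```

```bash
python3 -c "
from h import *
st();rows([([.469,-.13,.12],-.237),([.469,-.13,.033],-.237)],[8,4],220)"
```

```text
t 2.2 p [0.4309 0.2482 0.1999] jig [-0.2644  0.1371] yaw_y -0.1055 F [ 0.28  0.16 -0.28] Fjig [0.2 0.2] w 0.0125
[[220, -0.047, 0.01, 0.01, 0, 0, 0.016], [220, -0.046, 0.01, 0.01, 0, 0, 0.016], [220, -0.046, 0.011, 0.01, 0, 0, 0.017], [220, -0.046, 0.012, 0.01, 0, 0, 0.016], [220, -0.046, 0.013, 0.01, 0, 0, 0.017]]
[[220, -0.045, 0.013, 0.01, 0, 0, 0.016], [220, -0.046, 0.014, 0.01, 0.001, 0, 0.017], [220, -0.045, 0.016, 0.01, 0, -0.001, 0.016], [220, 0, 0, 0.022, 0, 0, 0.0], [220, 0, 0, 0.022, 0, 0, 0.0]]
[[220, 0, 0, 0.021, 0, 0, 0.0], [220, 0, 0, 0.022, 0, 0, 0.0]]
```

>>> drive_tool:
  increments:
    - [220, -0.047, 0.01, 0.01, 0, 0, 0.016]
    - [220, -0.046, 0.01, 0.01, 0, 0, 0.016]
    - [220, -0.046, 0.011, 0.01, 0, 0, 0.017]
    - [220, -0.046, 0.012, 0.01, 0, 0, 0.016]
    - [220, -0.046, 0.013, 0.01, 0, 0, 0.017]

```text
time_s: 2.7
position: [0.4551, 0.0115, 0.1496]
tcp_rot: [0.769, 0.64, 0.001, 0.0]
force: [1.5, 0.0, -0.8]
grip_width: 0.0123
```

>>> drive_tool:
  increments:
    - [220, -0.045, 0.013, 0.01, 0, 0, 0.016]
    - [220, -0.046, 0.014, 0.01, 0, 0, 0.017]
    - [220, -0.045, 0.016, 0.01, 0, 0, 0.016]
    - [220, 0, 0, 0.022, 0, 0, 0]
    - [220, 0, 0, 0.022, 0, 0, 0]

```text
time_s: 3.2
position: [0.4712, -0.1308, 0.0757]
tcp_rot: [0.785, 0.619, 0.001, 0.001]
force: [0.1, -0.1, -1.0]
grip_width: 0.0121
```

>>> drive_tool:
  increments:
    - [220, 0, 0, 0.021, 0, 0, 0]
    - [220, 0, 0, 0.011, 0, 0, 0]
    - [220, 0, 0, 0.011, 0, 0, 0]
    - [220, 0, 0, 0, 0, 0, 0]

```text
time_s: 3.6
position: [0.4695, -0.1281, 0.0314]
tcp_rot: [0.784, 0.621, -0.001, -0.001]
force: [-1.4, -0.1, 0.1]
grip_width: 0.0117
```

```bash
python3 -c "
from h import *
st();cv2.imwrite('pics/s1.png',manip.read_camera('side')[200:440,180:500]);print(w2j([.4879,-.0527]))
p=j2w(-.105,-.125);e=j2w(-.103,-.128)
w=np.array([.475,-.106])-.009*np.array([.235,.972])
print(w, w2j(w))
rows([([*w,.033],-.237),([*j2w(-.112,-.170),.033],-.335)],[4,6],220)"
```

```text
t 3.6 p [ 0.4695 -0.1281  0.0314] jig [-0.1042 -0.2056] yaw_y -0.2307 F [-1.36 -0.11  0.14] Fjig [-1.2 -0.6] w 0.0117
[-0.11161397 -0.128329  ]
[ 0.472885 -0.114748] [-0.10539482 -0.19186424]
[[220, 0.003, 0, 0, 0, 0, 0.002], [220, 0.004, 0, 0, 0, 0, 0.001], [220, 0.003, 0, 0, 0, 0, 0.002], [220, 0.004, -0.001, -0.001, -0.001, 0, 0.001], [220, 0.004, -0.001, 0, 0, 0, 0.016]]
[[220, 0.004, -0.001, 0, 0, 0, 0.016], [220, 0.004, -0.001, 0, 0, 0, 0.017], [220, 0.003, -0.001, 0, 0, 0, 0.016], [220, 0.004, 0, 0, 0, 0, 0.017], [220, 0.003, -0.001, 0, 0, 0, 0.016]]
```

View pics/s1.png

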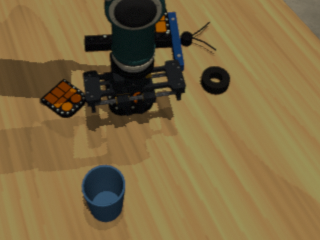

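The gripper is down just outside the wing's outer end. Mug and tape are clear. I push towards the body and turn the wing to the jig's yaw.

>>> drive_tool:
  increments:
    - [220, 0.003, 0, 0, 0, 0, 0.002]
    - [220, 0.004, 0, 0, 0, 0, 0.001]
    - [220, 0.003, 0, 0, 0, 0, 0.002]
    - [220, 0.004, -0.001, 0, 0, 0, 0.001]
    - [220, 0.004, -0.001, 0, 0, 0, 0.016]

```text
time_s: 4.15
position: [0.4728, -0.1101, 0.0328]
tcp_rot: [0.791, 0.612, 0.0, 0.0]
force: [0.1, 0.2, 0.3]
grip_width: 0.0122
```

>>> drive_tool:
  increments:
    - [220, 0.004, -0.001, 0, 0, 0, 0.016]
    - [220, 0.004, -0.001, 0, 0, 0, 0.017]
    - [220, 0.004, -0.001, 0, 0, 0, 0.016]
    - [220, 0.004, 0, 0, 0, 0, 0.017]
    - [220, 0.003, -0.001, 0, 0, 0, 0.016]

```text
time_s: 4.65
position: [0.4743, -0.0909, 0.0325]
tcp_rot: [0.815, 0.579, 0.0, 0.0]
force: [-0.6, -0.2, 0.2]
grip_width: 0.0122
```

```bash
python3 -c "
from h import *
st()
rows([([*j2w(-.110,-.127),.0315],-.335)],[10],220)"
```

```text
t 4.65 p [ 0.4743 -0.0909  0.0325] jig [-0.1119 -0.1689] yaw_y -0.3363 F [-0.59 -0.21  0.22] Fjig [-0.5 -0.4] w 0.0122
[[220, 0.004, 0, 0, 0, 0, -0.0], [220, 0.004, 0, 0, 0, 0, -0.0], [220, 0.004, 0, 0, 0, 0, -0.0], [220, 0.004, 0, 0, 0, 0, -0.0], [220, 0.004, 0, 0, 0, 0, -0.0]]
[[220, 0.004, 0, 0, 0, 0, -0.0], [220, 0.004, 0, 0, 0, 0, -0.0], [220, 0.005, 0.001, 0, 0, 0, -0.0], [220, 0.004, 0, 0.001, 0, 0, -0.001], [220, 0.005, 0.001, 0, 0, 0, -0.0]]
```

>>> drive_tool:
  increments:
    - [220, 0.004, 0, 0, 0, 0, 0]
    - [220, 0.004, 0, 0, 0, 0, 0]
    - [220, 0.004, 0, 0, 0, 0, 0]
    - [220, 0.004, 0, 0, 0, 0, 0]
    - [220, 0.004, 0, 0, 0, 0, 0]

```text
time_s: 5.15
position: [0.4808, -0.072, 0.0325]
tcp_rot: [0.815, 0.579, -0.0, -0.0]
force: [0.8, 0.2, -0.3]
grip_width: 0.0121
```

>>> drive_tool:
  increments:
    - [220, 0.004, 0, 0, 0, 0, 0]
    - [220, 0.004, 0, 0, 0, 0, 0]
    - [220, 0.004, 0, 0, 0, 0, 0]
    - [220, 0.004, 0, 0, 0, 0, 0]
    - [220, 0.003, 0, 0, 0, 0, 0]

```text
time_s: 5.65
position: [0.4871, -0.054, 0.0325]
tcp_rot: [0.815, 0.579, 0.0, 0.0]
force: [-0.0, -1.1, -0.3]
grip_width: 0.0119
```

>>> drive_tool:
  increments:
    - [220, -0.01, 0, 0, 0, 0, 0]
    - [220, -0.02, 0, 0, 0, 0, 0]
    - [220, 0, 0, -0.04, 0, 0, 0]
    - [220, 0, 0, -0.04, 0, 0, 0]
    - [220, -0.05, 0, -0.02, 0, 0, 0]

```text
time_s: 6.15
position: [0.4648, -0.1254, 0.1349]
tcp_rot: [0.814, 0.581, 0.002, 0.002]
force: [0.8, -2.1, 0.5]
grip_width: 0.0123
```

>>> drive_tool:
  increments:
    - [170, -0.04, -0.03, 0, 0, 0, 0.13]
    - [170, -0.02, -0.03, 0, 0, 0, 0.13]

```text
time_s: 6.35
position: [0.3841, -0.1618, 0.1325]
tcp_rot: [0.885, 0.466, 0.0, 0.002]
force: [-0.6, -0.2, -0.1]
grip_width: 0.026
```

```bash
python3 -c "
from h import *
st()
np.set_printoptions(precision=4,suppress=True)
cs,o=wfit([*j2w(-.11,-.065),-.335])
for x in o: print(cs,w2j(x[0]),np.degrees(x[0][2]-J[2]),x[1])
cv2.imwrite('pics/t2.png',cv2.resize(manip.read_camera('top')[180:360,200:440],None,fx=3,fy=3,interpolation=3))
"
```

```text
t 6.35 p [ 0.3841 -0.1618  0.1325] jig [-0.1737 -0.2654] yaw_y -0.6013 F [-0.56 -0.17 -0.07] Fjig [-0.5 -0.3] w 0.026
[] [-0.11  -0.065] 0.0 0.0
```

View pics/t2.png

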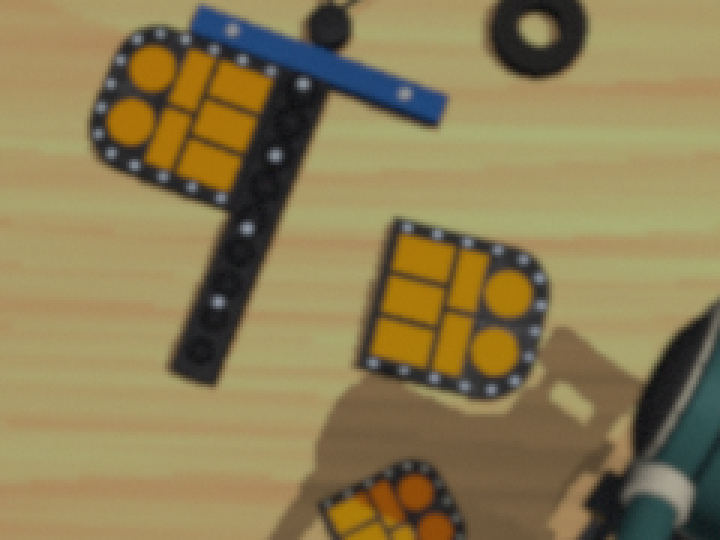

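The wing appears not to have moved, although the tips should have swept through it. I check where the tool really is compared with its projection.

```bash
python3 -c "
from h import *
np.set_printoptions(precision=4,suppress=True)
cs,o=wfit([.4879,-.0527,-.237])
for x in o: print(cs,x[0],w2j(x[0]),np.degrees(x[0][2]-J[2]),x[1])
s=manip.observe();p=s['position']
ims=[]
for c in ('side','top'):
    im=manip.read_camera(c)
    for X,col in ((p,(0,255,0)),(p-[0,0,.025],(0,0,255))):
        u=proj(c,[X])[0];print(c,u);cv2.circle(im,tuple(int(v) for v in u),2,col,-1)
    u=proj(c,[p])[0].astype(int);a=cv2.copyMakeBorder(im,100,100,100,100,cv2.BORDER_CONSTANT)[u[1]:u[1]+200,u[0]:u[0]+200];ims.append(cv2.resize(a,(400,400)))
cv2.imwrite('pics/chk.png',np.hstack(ims))
"
```

```text
['side'] [ 0.4888 -0.0541 -0.2781] [-0.1103 -0.1294] 3.25736255451037 2.4534550371872887
['side'] [ 0.4888 -0.0541 -0.2781] [-0.1103 -0.1294] 3.25736255451037 2.4534550371872887
side [276.8124 312.761 ]
side [277.7343 320.2359]
top [417.354  336.9022]
top [414.9628 337.2387]
```

View pics/chk.png

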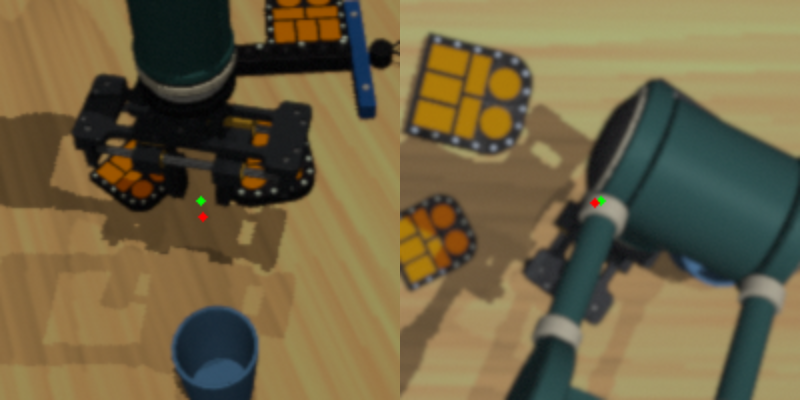

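The visible fingertips end about where the TCP projects, roughly 25 mm higher than stated, so they probably passed over the wing. I'll confirm by feeling for the table beyond the outer end.

```bash
python3 -c "
from h import *
rows([([.460,-.155,.06],-.237),([.460,-.155,.030],-.237)],[4,1],220)"
```

```text
[[220, 0.011, 0.015, 0.018, 0, 0, -0.089], [220, 0.01, 0.016, 0.018, 0, 0, -0.089], [220, 0.008, 0.017, 0.018, 0, 0, -0.089], [220, 0.007, 0.017, 0.017, 0, 0, -0.09], [220, 0, 0, 0.03, 0, 0, 0.0]]
```

>>> drive_tool:
  increments:
    - [220, 0.011, 0.015, 0.018, 0, 0, -0.089]
    - [220, 0.01, 0.016, 0.018, 0, 0, -0.089]
    - [220, 0.008, 0.017, 0.018, 0, 0, -0.089]
    - [220, 0.007, 0.017, 0.017, 0, 0, -0.09]
    - [220, 0, 0, 0.028, 0, 0, 0]

```text
time_s: 7.4
position: [0.4637, -0.1562, 0.0329]
tcp_rot: [0.785, 0.62, 0.002, 0.002]
force: [-0.0, -0.1, 0.1]
grip_width: 0.0119
```

>>> drive_tool:
  increments:
    - [220, 0, 0, 0, 0, 0, 0]
    - [220, 0, 0, 0.002, 0, 0, 0]
    - [220, 0, 0, 0.001, 0, 0, 0]
    - [220, 0, 0, 0.001, 0, 0, 0]
    - [220, 0, 0, 0.001, 0, 0, 0]

```text
time_s: 7.9
position: [0.4598, -0.156, 0.0282]
tcp_rot: [0.786, 0.618, 0.001, 0.001]
force: [0.2, 1.7, -0.2]
grip_width: 0.0119
```

>>> drive_tool:
  increments:
    - [220, 0, 0, 0.001, 0, 0, 0]
    - [220, 0, 0, 0.001, 0, 0, 0]
    - [220, 0, 0, 0, 0, 0, 0]

```text
time_s: 8.2
position: [0.459, -0.1556, 0.0251]
tcp_rot: [0.786, 0.618, 0.0, 0.0]
force: [-0.1, -0.7, -0.7]
grip_width: 0.0119
```

Still no contact at 0.025, so I continue down in small steps.

>>> drive_tool:
  increments:
    - [220, 0, 0, 0.001, 0, 0, 0]
    - [220, 0, 0, 0.001, 0, 0, 0]
    - [220, 0, 0, 0.001, 0, 0, 0]
    - [220, 0, 0, 0.001, 0, 0, 0]
    - [220, 0, 0, 0, 0, 0, 0]

```text
time_s: 8.7
position: [0.4589, -0.1555, 0.0208]
tcp_rot: [0.786, 0.618, -0.0, -0.0]
force: [-0.6, 0.2, -0.3]
grip_width: 0.0118
```

```bash
python3 -c "
from h import *
st();s=manip.observe();p=s['position']
im=manip.read_camera('side')
u=proj('side',[p])[0].astype(int);v=proj('side',[p-[0,0,.025]])[0].astype(int)
a=im[u[1]-75:u[1]+75,u[0]-75:u[0]+75].copy();a=cv2.resize(a,(600,600),interpolation=3)
for q,c in((u,(0,255,0)),(v,(0,0,255))): cv2.circle(a,tuple(int(t) for t in (q-u+75)*4),3,c,-1)
cv2.imwrite('pics/s2.png',a)
"
```

```text
t 8.7 p [ 0.4589 -0.1555  0.0208] jig [-0.1052 -0.235 ] yaw_y -0.238 F [-0.61  0.24 -0.28] Fjig [-0.7  0. ] w 0.0118
```

View pics/s2.png

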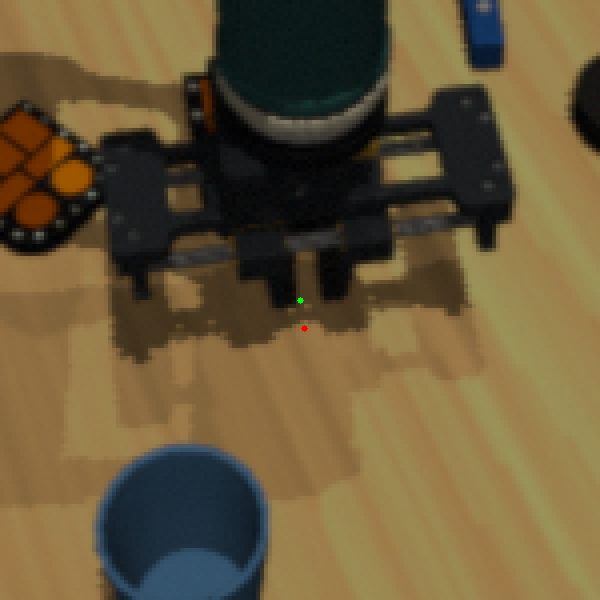

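>>> drive_tool:
  increments:
    - [220, 0, 0, 0.001, 0, 0, 0]
    - [220, 0, 0, 0.001, 0, 0, 0]
    - [220, 0, 0, 0.001, 0, 0, 0]
    - [220, 0, 0, 0.001, 0, 0, 0]
    - [220, 0, 0, 0.001, 0, 0, 0]

```text
time_s: 9.25
position: [0.4591, -0.1556, 0.016]
tcp_rot: [0.786, 0.618, -0.0, -0.0]
force: [0.4, -0.3, -0.3]
grip_width: 0.012
```

>>> drive_tool:
  increments:
    - [220, 0, 0, 0.001, 0, 0, 0]
    - [220, 0, 0, 0.001, 0, 0, 0]
    - [220, 0, 0, 0.001, 0, 0, 0]
    - [220, 0, 0, 0.001, 0, 0, 0]
    - [220, 0, 0, 0.001, 0, 0, 0]

```text
time_s: 9.75
position: [0.4591, -0.1556, 0.011]
tcp_rot: [0.786, 0.618, 0.0, -0.0]
force: [-0.9, -0.1, -0.2]
grip_width: 0.0119
```

>>> drive_tool:
  increments:
    - [220, 0, 0, 0.001, 0, 0, 0]
    - [220, 0, 0, 0.001, 0, 0, 0]
    - [220, 0, 0, 0.001, 0, 0, 0]

```text
time_s: 10.05
position: [0.4591, -0.1556, 0.008]
tcp_rot: [0.786, 0.618, -0.0, -0.0]
force: [-1.2, 0.8, -0.0]
grip_width: 0.0122
```

>>> drive_tool:
  increments:
    - [220, 0, 0, 0.001, 0, 0, 0]
    - [220, 0, 0, 0.001, 0, 0, 0]
    - [220, 0, 0, 0.001, 0, 0, 0]
    - [220, 0, 0, 0.001, 0, 0, 0]
    - [220, 0, 0, 0, 0, 0, 0]

```text
time_s: 10.55
position: [0.459, -0.1555, 0.0039]
tcp_rot: [0.786, 0.618, -0.0, -0.0]
force: [0.8, 0.4, 0.2]
grip_width: 0.0121
```

>>> drive_tool:
  increments:
    - [220, 0, 0, 0.001, 0, 0, 0]
    - [220, 0, 0, 0.001, 0, 0, 0]
    - [220, 0, 0, 0.001, 0, 0, 0]
    - [220, 0, 0, 0, 0, 0, 0]

```text
time_s: 10.95
position: [0.4589, -0.1555, 0.0009]
tcp_rot: [0.786, 0.618, -0.0, -0.0]
force: [-0.3, 0.2, 0.0]
grip_width: 0.0123
```

>>> drive_tool:
  increments:
    - [220, 0, 0, 0.001, 0, 0, 0]
    - [220, 0, 0, 0.001, 0, 0, 0]
    - [220, 0, 0, 0.001, 0, 0, 0]
    - [220, 0, 0, 0, 0, 0, 0]

```text
time_s: 11.35
position: [0.459, -0.1556, -0.0021]
tcp_rot: [0.786, 0.618, -0.0, -0.0]
force: [0.1, 0.1, -0.2]
grip_width: 0.0119
```

```bash
python3 -c "
from h import *
st();s=manip.observe();p=s['position']
im=manip.read_camera('side')
u=proj('side',[p])[0].astype(int)
a=im[u[1]-60:u[1]+60,u[0]-75:u[0]+75].copy();a=cv2.resize(a,(750,600),interpolation=3)
for z,c in((0.,(0,255,0)),(.025,(0,0,255)),(-.025,(255,0,0))):
  v=proj('side',[[p[0],p[1],z]])[0]; cv2.circle(a,tuple(int(t) for t in (v-u+[75,60])*5),3,c,-1)
cv2.imwrite('pics/s3.png',a)
"
```

```text
t 11.35 p [ 0.459  -0.1556 -0.0021] jig [-0.1051 -0.235 ] yaw_y -0.238 F [ 0.14  0.11 -0.21] Fjig [0.1 0.1] w 0.0119
```

View pics/s3.png

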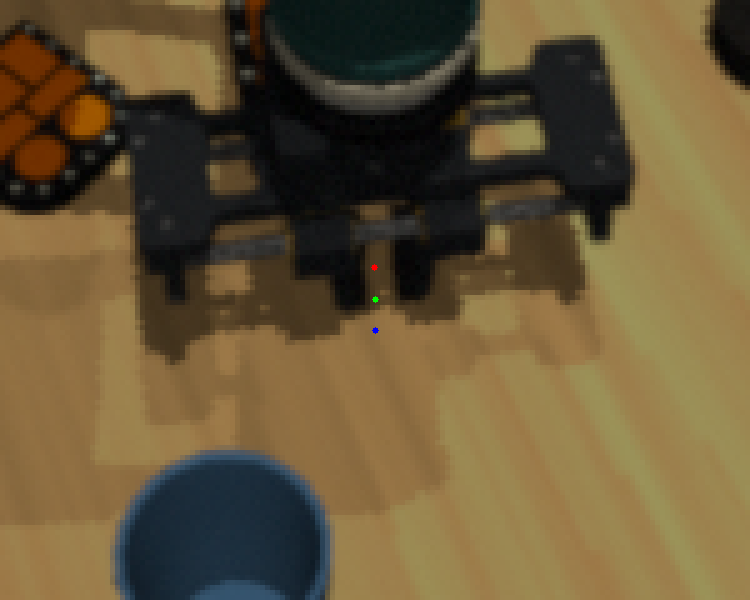

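>>> drive_tool:
  increments:
    - [220, 0, 0, 0.001, 0, 0, 0]
    - [220, 0, 0, 0.001, 0, 0, 0]
    - [220, 0, 0, 0.001, 0, 0, 0]
    - [220, 0, 0, 0, 0, 0, 0]

```text
time_s: 11.8
position: [0.459, -0.1555, -0.0051]
tcp_rot: [0.786, 0.618, -0.0, -0.0]
force: [-1.1, -0.2, -0.3]
grip_width: 0.0121
```

>>> drive_tool:
  increments:
    - [220, 0, 0, 0.001, 0, 0, 0]
    - [220, 0, 0, 0.001, 0, 0, 0]
    - [220, 0, 0, 0.001, 0, 0, 0]
    - [220, 0, 0, 0, 0, 0, 0]

```text
time_s: 12.2
position: [0.459, -0.1555, -0.0081]
tcp_rot: [0.786, 0.618, -0.0, -0.0]
force: [-1.1, -0.2, -0.3]
grip_width: 0.0117
```

>>> drive_tool:
  increments:
    - [220, 0, 0, 0.001, 0, 0, 0]
    - [220, 0, 0, 0.001, 0, 0, 0]
    - [220, 0, 0, 0, 0, 0, 0]

```text
time_s: 12.5
position: [0.459, -0.1556, -0.0101]
tcp_rot: [0.786, 0.618, -0.0, -0.0]
force: [0.3, -0.0, -0.5]
grip_width: 0.0124
```

>>> drive_tool:
  increments:
    - [220, 0, 0, 0.001, 0, 0, 0]
    - [220, 0, 0, 0, 0, 0, 0]

```text
time_s: 12.7
position: [0.459, -0.1556, -0.011]
tcp_rot: [0.786, 0.618, -0.0, -0.0]
force: [0.6, 0.1, 0.0]
grip_width: 0.012
```

>>> drive_tool:
  increments:
    - [220, 0, 0, 0.001, 0, 0, 0]
    - [220, 0, 0, 0, 0, 0, 0]

```text
time_s: 12.9
position: [0.459, -0.1556, -0.012]
tcp_rot: [0.786, 0.618, -0.0, -0.0]
force: [-0.1, -0.3, -0.0]
grip_width: 0.0122
```

```bash
python3 -c "
from h import *
st();s=manip.observe();p=s['position'];print(s['joint_positions'])
im=manip.read_camera('side')
u=proj('side',[[p[0],p[1],0]])[0].astype(int)
a=im[u[1]-30:u[1]+20,u[0]-32:u[0]+32].copy();a=cv2.resize(a,(768,600),interpolation=3)
cv2.imwrite('pics/s4.png',np.clip(a*2.,0,255).astype(np.uint8)); print(u)
"
```

```text
t 12.9 p [ 0.459  -0.1556 -0.012 ] jig [-0.1051 -0.235 ] yaw_y -0.238 F [-0.14 -0.34 -0.01] Fjig [-0.  -0.4] w 0.0122
[-3.78129262e-01  1.88619931e-01  2.19533042e+00 -2.06714365e-05
  7.57838893e-01 -1.40130243e-01]
[314 334]
```

View pics/s4.png

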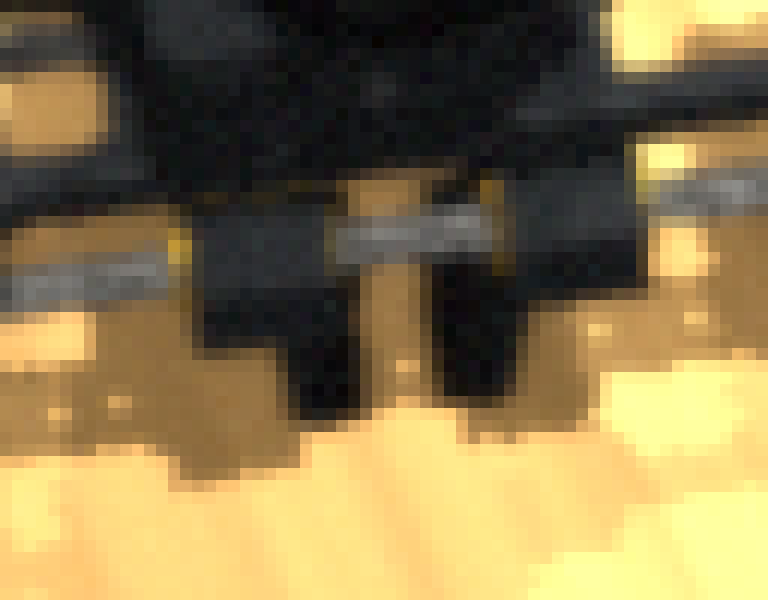

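>>> drive_tool:
  increments:
    - [220, 0, 0, 0.001, 0, 0, 0]
    - [220, 0, 0, 0.001, 0, 0, 0]
    - [220, 0, 0, 0, 0, 0, 0]

```text
time_s: 13.25
position: [0.4593, -0.1557, -0.0138]
tcp_rot: [0.786, 0.618, 0.0, 0.0]
force: [-0.5, -0.0, 0.9]
grip_width: 0.0122
```

>>> drive_tool:
  increments:
    - [220, 0, 0, 0.001, 0, 0, 0]
    - [220, 0, 0, 0, 0, 0, 0]

```text
time_s: 13.45
position: [0.4593, -0.1557, -0.0138]
tcp_rot: [0.786, 0.618, -0.0, -0.0]
force: [-4.7, 2.1, 11.8]
grip_width: 0.0123
```

```bash
python3 -c "
from h import *
u=proj('side',[[.459,-.1556,-.0021]])[0].astype(int)
xv=np.array([.2358,.9718,0]);yv=np.array([.9718,-.2358,0]);c=np.array([.459,-.1556,0])
for n,px in (('footL',(178,298)),('footR',(598,238)),('blockL',(160,258)),('blockR',(600,205)),('tipL',(350,307)),('tipR',(415,298)),('carL',(320,275))):
  q=u-[75,60]+np.array(px)/5
  o,d=ray('side',q)
  for off in (-.037,-.02,-.009):
    t=((c+off*xv-o)@xv)/(d@xv);X=o+t*d;print(n,off,'tooly',round((X-c)@yv,4),'z',round(X[2],4))
"
```

```text
footL -0.037 tooly -0.0797 z 0.085
footL -0.02 tooly -0.08 z 0.0569
footL -0.009 tooly -0.0803 z 0.0387
footR -0.037 tooly 0.0811 z 0.0844
footR -0.02 tooly 0.0867 z 0.0563
footR -0.009 tooly 0.0903 z 0.0381
blockL -0.037 tooly -0.0841 z 0.1141
blockL -0.02 tooly -0.0847 z 0.0871
blockL -0.009 tooly -0.085 z 0.0696
blockR -0.037 tooly 0.0804 z 0.1074
blockR -0.02 tooly 0.0859 z 0.0802
blockR -0.009 tooly 0.0895 z 0.0625
tipL -0.037 tooly -0.0151 z 0.0604
tipL -0.02 tooly -0.0131 z 0.0314
tipL -0.009 tooly -0.0118 z 0.0127
tipR -0.037 tooly 0.0102 z 0.0601
tipR -0.02 tooly 0.0132 z 0.031
tipR -0.009 tooly 0.0151 z 0.0122
carL -0.037 tooly -0.0261 z 0.0867
carL -0.02 tooly -0.0244 z 0.0586
carL -0.009 tooly -0.0234 z 0.0405
```

>>> drive_tool:
  increments:
    - [220, 0, 0, -0.006, 0, 0, 0]
    - [220, 0, 0, 0, 0, 0, 0]

```text
time_s: 13.65
position: [0.4598, -0.1559, -0.0083]
tcp_rot: [0.786, 0.618, 0.0, 0.001]
force: [1.7, 0.5, 0.3]
grip_width: 0.012
```

Contact with the table came at TCP z = -0.014, so the tips really sit about 39 mm higher than stated. The side view agrees. I redo the push with the tips 6 mm up.

```bash
python3 -c "
from h import *
st()
rows([([.4729,-.1147,-.008],-.237),([*j2w(-.112,-.170),-.008],-.335),([*j2w(-.112,-.127),-.008],-.335)],[5,5,10],220)"
```

```text
t 13.65 p [ 0.4598 -0.1559 -0.0083] jig [-0.1043 -0.235 ] yaw_y -0.238 F [1.7  0.47 0.33] Fjig [1.5 1. ] w 0.012
[[220, 0.009, 0.001, 0, 0, 0, -0.0], [220, 0.009, 0.001, 0, 0, 0, -0.0], [220, 0.008, 0, 0, 0.001, 0, -0.0], [220, 0.009, 0.001, 0, 0, 0, -0.001], [220, 0.008, 0, 0, 0.001, 0, -0.0]]
[[220, 0.004, -0.001, 0, 0, 0, 0.02], [220, 0.005, -0.001, 0, 0, 0, 0.019], [220, 0.004, -0.001, 0, 0, 0, 0.02], [220, 0.005, -0.001, 0, 0, 0, 0.019], [220, 0.004, -0.001, 0, 0, 0, 0.02]]
[[220, 0.004, 0, 0, 0, 0, -0.0], [220, 0.004, 0, 0, 0, 0, -0.0], [220, 0.004, 0, 0, 0, 0, -0.0], [220, 0.004, 0, 0, 0, 0, -0.0], [220, 0.005, 0, 0, 0, 0, -0.0]]
[[220, 0.004, 0, 0, 0, 0, -0.0], [220, 0.005, 0, 0, 0, 0, -0.0], [220, 0.004, 0, 0, 0, 0, -0.0], [220, 0.005, 0, 0, 0, 0, -0.0], [220, 0.004, 0, 0, 0, 0, -0.0]]
```

>>> drive_tool:
  increments:
    - [220, 0.009, 0.001, 0, 0, 0, 0]
    - [220, 0.009, 0.001, 0, 0, 0, 0]
    - [220, 0.008, 0, 0, 0, 0, 0]
    - [220, 0.009, 0.001, 0, 0, 0, 0]
    - [220, 0.008, 0, 0, 0, 0, 0]

```text
time_s: 14.15
position: [0.4723, -0.1136, -0.0091]
tcp_rot: [0.786, 0.618, -0.0, -0.0]
force: [-0.7, -0.9, -0.0]
grip_width: 0.0123
```

>>> drive_tool:
  increments:
    - [220, 0.004, -0.001, 0, 0, 0, 0.02]
    - [220, 0.005, -0.001, 0, 0, 0, 0.019]
    - [220, 0.004, -0.001, 0, 0, 0, 0.02]
    - [220, 0.005, -0.001, 0, 0, 0, 0.019]
    - [220, 0.004, -0.001, 0, 0, 0, 0.02]

```text
time_s: 14.65
position: [0.4733, -0.0917, -0.009]
tcp_rot: [0.816, 0.578, -0.0, -0.0]
force: [-1.0, -1.4, -0.2]
grip_width: 0.0121
```

```bash
python3 -c "
from h import *
st()
rows([([*j2w(-.112,-.127),-.008],-.335)],[10],220)"
```

```text
t 14.65 p [ 0.4733 -0.0917 -0.009 ] jig [-0.1126 -0.17  ] yaw_y -0.3379 F [-0.95 -1.4  -0.21] Fjig [-0.4 -1.6] w 0.0121
[[220, 0.004, 0, 0, 0, 0, -0.0], [220, 0.004, 0, 0, 0, 0, -0.0], [220, 0.004, 0, 0, 0, 0, -0.0], [220, 0.004, 0, 0, 0, 0, -0.0], [220, 0.004, 0, 0, 0, 0, -0.0]]
[[220, 0.005, 0, 0, 0, 0, -0.001], [220, 0.004, 0, 0, 0, 0, -0.0], [220, 0.005, 0, 0, 0, 0, -0.001], [220, 0.004, 0, 0, 0, 0, -0.0], [220, 0.005, 0.001, -0.001, 0, 0, -0.001]]
```

>>> drive_tool:
  increments:
    - [220, 0.004, 0, 0, 0, 0, 0]
    - [220, 0.004, 0, 0, 0, 0, 0]
    - [220, 0.004, 0, 0, 0, 0, 0]
    - [220, 0.004, 0, 0, 0, 0, 0]
    - [220, 0.004, 0, 0, 0, 0, 0]

```text
time_s: 15.15
position: [0.4801, -0.0728, -0.0089]
tcp_rot: [0.815, 0.579, 0.0, 0.0]
force: [-1.2, -0.1, 0.5]
grip_width: 0.0119
```

>>> drive_tool:
  increments:
    - [220, 0.004, 0, 0, 0, 0, 0]
    - [220, 0.005, 0, 0, 0, 0, 0]
    - [220, 0.004, 0, 0, 0, 0, 0]
    - [220, 0.005, 0, 0, 0, 0, 0]
    - [220, 0.004, 0, 0, 0, 0, 0]

```text
time_s: 15.65
position: [0.4874, -0.0519, -0.0089]
tcp_rot: [0.815, 0.579, 0.0, 0.0]
force: [-0.4, -0.7, -0.2]
grip_width: 0.0121
```

>>> drive_tool:
  increments:
    - [220, -0.01, 0, 0, 0, 0, 0]
    - [220, -0.02, 0, 0, 0, 0, 0]
    - [220, 0, 0, -0.04, 0, 0, 0]
    - [220, 0, 0, -0.04, 0, 0, 0]
    - [220, -0.05, -0.02, -0.02, 0, 0, 0]

```text
time_s: 16.15
position: [0.4518, -0.1159, 0.0931]
tcp_rot: [0.814, 0.581, 0.003, 0.003]
force: [1.0, -1.4, 0.4]
grip_width: 0.0121
```

>>> drive_tool:
  increments:
    - [150, -0.04, -0.03, -0.02, 0, 0, 0.13]
    - [150, -0.02, -0.03, 0, 0, 0, 0.13]

```text
time_s: 16.35
position: [0.3734, -0.1493, 0.1103]
tcp_rot: [0.885, 0.466, 0.002, 0.003]
force: [-0.1, -0.2, -0.2]
grip_width: 0.0256
```

```bash
python3 -c "
from h import *
st()
np.set_printoptions(precision=4,suppress=True)
cs,o=wfit([*j2w(-.11,-.065),-.335])
for x in o: print(cs,w2j(x[0]),np.degrees(x[0][2]-J[2]),x[1])
for c in ('top','side'):
  for r in manip.silhouettes(c,'wing'): print(c,r['point'],r['mask'].sum(),r['p'])
"
```

```text
t 16.35 p [ 0.3734 -0.1493  0.1103] jig [-0.188  -0.2572] yaw_y -0.6022 F [-0.14 -0.17 -0.15] Fjig [-0.1 -0.2] w 0.0256
['top', 'side'] [-0.111  -0.0617] -0.5883612432802805 0.029901098066822642
['top', 'side'] [-0.11   -0.0605] -0.513838870406972 0.4413475244702081
['top', 'side'] [-0.1103 -0.0611] -0.8327026339438044 0.4818944872480543
top [319.3, 271.3] 2841 0.84
top [331.8, 357.5] 1455 0.78
side [307.7, 259.4] 1238 0.74
side [239.5, 304.7] 299 0.56
side [392.8, 278.9] 635 0.3
```

```bash
python3 -c "
from h import *
rows([([*j2w(-.195,-.046),.08],1.236),([*j2w(-.195,-.046),-.006],1.236)],[13,7],160)"
```

```text
[[160, 0.015, -0.005, 0.002, 0, 0, -0.141], [160, 0.016, -0.002, 0.002, 0, 0, -0.141], [160, 0.016, 0, 0.002, 0, 0, -0.141], [160, 0.016, 0.002, 0.002, 0, 0, -0.141], [160, 0.015, 0.004, 0.002, 0, 0, -0.141]]
[[160, 0.015, 0.007, 0.002, 0, 0, -0.141], [160, 0.014, 0.009, 0.002, 0, 0, -0.141], [160, 0.012, 0.01, 0.002, 0, 0, -0.141], [160, 0.011, 0.012, 0.002, 0, 0, -0.141], [160, 0.009, 0.013, 0.002, 0, 0, -0.14]]
[[160, 0.007, 0.015, 0.002, 0, 0, -0.141], [160, 0.005, 0.015, 0.003, 0, 0.001, -0.14], [160, 0.002, 0.016, 0.002, 0, 0, -0.141], [160, 0, 0, 0.012, 0, 0, 0.0], [160, 0, 0, 0.012, 0, 0, 0.0]]
[[160, 0, 0, 0.012, 0, 0, 0.0], [160, 0, 0, 0.013, 0, 0, 0.0], [160, 0, 0, 0.012, 0, 0, 0.0], [160, 0, 0, 0.013, 0, 0, 0.0], [160, 0, 0, 0.012, 0, 0, 0.0]]
```

>>> drive_tool:
  increments:
    - [160, 0.015, -0.005, 0.002, 0, 0, -0.141]
    - [160, 0.016, -0.002, 0.002, 0, 0, -0.141]
    - [160, 0.016, 0, 0.002, 0, 0, -0.141]
    - [160, 0.016, 0.002, 0.002, 0, 0, -0.141]
    - [160, 0.015, 0.004, 0.002, 0, 0, -0.141]

```text
time_s: 17.15
position: [0.3972, -0.0691, 0.0968]
tcp_rot: [0.664, 0.747, 0.0, -0.0]
force: [0.1, 0.4, 0.9]
grip_width: 0.0329
```

>>> drive_tool:
  increments:
    - [160, 0.015, 0.007, 0.002, 0, 0, -0.141]
    - [160, 0.014, 0.009, 0.002, 0, 0, -0.141]
    - [160, 0.012, 0.01, 0.002, 0, 0, -0.141]
    - [160, 0.011, 0.012, 0.002, 0, 0, -0.141]
    - [160, 0.009, 0.013, 0.002, 0, 0, -0.14]

```text
time_s: 17.65
position: [0.4216, 0.0083, 0.0867]
tcp_rot: [0.366, 0.931, 0.0, -0.0]
force: [0.7, 0.0, -0.0]
grip_width: 0.0329
```

>>> drive_tool:
  increments:
    - [160, 0.007, 0.015, 0.002, 0, 0, -0.141]
    - [160, 0.005, 0.015, 0.003, 0, 0, -0.14]
    - [160, 0.002, 0.016, 0.002, 0, 0, -0.141]
    - [160, 0, 0, 0, 0, 0, 0]

```text
time_s: 18.05
position: [0.437, 0.0547, 0.0796]
tcp_rot: [0.165, 0.986, 0.0, -0.0]
force: [-0.5, -0.9, -0.7]
grip_width: 0.0329
```

```bash
python3 -c "
from h import *
st();rows([([*j2w(-.195,-.046),-.006],1.236)],[7],160)"
```

```text
t 18.05 p [0.437  0.0547 0.0796] jig [-0.195  -0.0437] yaw_y 1.2395 F [-0.55 -0.86 -0.7 ] Fjig [-0.2 -1. ] w 0.0329
[[160, 0, 0, 0.012, 0, 0, 0.0], [160, 0, 0, 0.012, 0, 0, 0.001], [160, 0, 0, 0.012, 0, 0, 0.0], [160, 0, -0.001, 0.012, 0, 0, 0.001], [160, 0, 0, 0.013, 0, 0, 0.0]]
[[160, 0, -0.001, 0.012, 0, 0, 0.001], [160, 0, 0, 0.013, 0, -0.001, 0.0]]
```

>>> drive_tool:
  increments:
    - [160, 0, 0, 0.012, 0, 0, 0]
    - [160, 0, 0, 0.012, 0, 0, 0.001]
    - [160, 0, -0.001, 0.012, 0, 0, 0]
    - [160, 0, -0.001, 0.012, 0, 0, 0.001]
    - [160, 0, 0, 0.013, 0, 0, 0]

```text
time_s: 18.55
position: [0.4346, 0.0502, 0.0177]
tcp_rot: [0.169, 0.986, -0.0, -0.0]
force: [0.2, 0.0, 0.6]
grip_width: 0.0328
```

>>> drive_tool:
  increments:
    - [160, 0, 0, 0.012, 0, 0, 0.001]
    - [160, 0, 0, 0.011, 0, 0, 0]
    - [160, -0.004, 0, 0, 0, 0, 0]
    - [160, -0.006, 0, 0, 0, 0, 0]
    - [160, -0.006, 0, 0, 0, 0, 0]

```text
time_s: 19.05
position: [0.4516, 0.0454, -0.0034]
tcp_rot: [0.169, 0.986, 0.0, 0.001]
force: [-0.2, -1.0, 0.1]
grip_width: 0.033
```

>>> drive_tool:
  increments:
    - [160, -0.005, 0, 0, 0, 0, 0]
    - [160, -0.005, 0, 0, 0, 0, 0]
    - [160, -0.005, 0, 0, 0, 0, 0]
    - [160, -0.005, 0, 0, 0, 0, 0]
    - [160, -0.005, 0, 0, 0, 0, 0]

```text
time_s: 19.55
position: [0.474, 0.0371, -0.004]
tcp_rot: [0.169, 0.986, -0.0, -0.0]
force: [-2.3, 1.4, 0.7]
grip_width: 0.0329
```

>>> drive_tool:
  increments:
    - [160, -0.005, 0, 0, 0, 0, 0]
    - [160, -0.005, 0, 0, 0, 0, 0]
    - [160, -0.005, 0, 0, 0, 0, 0]
    - [160, -0.005, 0, 0, 0, 0, 0]
    - [160, -0.004, 0, 0, 0, 0, 0]

```text
time_s: 20.05
position: [0.4969, 0.0291, -0.004]
tcp_rot: [0.169, 0.986, 0.0, 0.0]
force: [-1.8, 0.3, 1.5]
grip_width: 0.0327
```

```bash
python3 -c "
from h import *
st()"
```

```text
t 20.05 p [ 0.4969  0.0291 -0.004 ] jig [-0.13   -0.0481] yaw_y 1.2319 F [-1.76  0.35  1.48] Fjig [-1.8 -0.3] w 0.0327
```

>>> drive_tool:
  increments:
    - [160, -0.004, 0, 0, 0, 0, 0]
    - [160, -0.004, 0, 0, 0, 0, 0]
    - [160, -0.004, 0, 0, 0, 0, 0]
    - [160, -0.003, 0, 0, 0, 0, 0]
    - [160, -0.002, 0, 0, 0, 0, 0]

```text
time_s: 20.55
position: [0.5128, 0.0235, -0.004]
tcp_rot: [0.169, 0.986, 0.0, 0.0]
force: [-1.6, 0.8, 0.9]
grip_width: 0.0329
```

>>> drive_tool:
  increments:
    - [160, -0.001, 0, 0, 0, 0, 0]
    - [160, -0.001, 0, 0, 0, 0, 0]
    - [160, 0, 0, 0, 0, 0, 0]

```text
time_s: 20.85
position: [0.5138, 0.023, -0.0041]
tcp_rot: [0.169, 0.986, -0.0, -0.001]
force: [-2.6, 0.9, 1.9]
grip_width: 0.0329
```

>>> drive_tool:
  increments:
    - [160, -0.001, 0, 0, 0, 0, 0]
    - [160, 0, 0, 0, 0, 0, 0]

```text
time_s: 21.05
position: [0.5138, 0.0228, -0.0044]
tcp_rot: [0.169, 0.986, -0.0, -0.001]
force: [-5.0, 1.9, 2.6]
grip_width: 0.0326
```

>>> drive_tool:
  increments:
    - [160, 0.006, 0, 0, 0, 0, 0]
    - [160, 0.015, 0, 0, 0, 0, 0]
    - [160, 0, 0, -0.035, 0, 0, 0]
    - [160, 0, 0, -0.045, 0, 0, 0]
    - [160, 0.03, 0, -0.02, 0, 0, 0]

```text
time_s: 21.55
position: [0.4722, 0.0394, 0.1008]
tcp_rot: [0.169, 0.986, 0.001, 0.005]
force: [0.3, 0.4, 0.9]
grip_width: 0.0329
```

```bash
python3 -c "
from h import *
st()
rows([([*j2w(-.13,-.19),.1],-.335),([*j2w(-.052,-.155),.06],-.335),([*j2w(-.052,-.155),-.007],-.335)],[11,3,5],220)"
```

```text
t 21.55 p [0.4722 0.0394 0.1008] jig [-0.1568 -0.0465] yaw_y 1.2311 F [0.32 0.42 0.94] Fjig [0.2 0.5] w 0.0329
[[220, -0.002, -0.013, 0, 0.001, 0, 0.142], [220, -0.004, -0.013, 0, 0.001, 0.001, 0.142], [220, -0.006, -0.012, 0, 0.001, 0, 0.142], [220, -0.008, -0.011, 0, 0.001, 0.001, 0.143], [220, -0.009, -0.009, 0, 0.001, 0, 0.142]]
[[220, -0.01, -0.008, 0, 0.001, 0.001, 0.143], [220, -0.012, -0.007, 0, 0.001, 0, 0.142], [220, -0.012, -0.005, 0, 0.001, 0.001, 0.143], [220, -0.013, -0.003, 0, 0.001, 0, 0.142], [220, -0.013, -0.001, 0, 0.001, 0.001, 0.143]]
[[220, -0.013, 0.001, 0.001, 0.001, 0, 0.142], [220, 0.012, 0.026, 0.013, 0, 0, 0.0], [220, 0.011, 0.026, 0.013, 0, 0, 0.0], [220, 0.012, 0.026, 0.014, 0, 0, 0.0], [220, 0, 0, 0.013, 0, 0, 0.0]]
[[220, 0, 0, 0.013, 0, 0, 0.0], [220, 0, 0, 0.014, 0, 0, 0.0], [220, 0, 0, 0.013, 0, 0, 0.0], [220, 0, 0, 0.014, 0, 0, 0.0]]
```

>>> drive_tool:
  increments:
    - [220, -0.002, -0.013, 0, 0, 0, 0.142]
    - [220, -0.004, -0.013, 0, 0, 0, 0.142]
    - [220, -0.006, -0.012, 0, 0, 0, 0.142]
    - [220, -0.008, -0.011, 0, 0, 0, 0.143]
    - [220, -0.009, -0.009, 0, 0, 0, 0.142]

```text
time_s: 22.05
position: [0.4563, -0.0264, 0.0962]
tcp_rot: [0.504, 0.864, 0.0, 0.001]
force: [-0.2, -0.2, 0.4]
grip_width: 0.012
```

>>> drive_tool:
  increments:
    - [220, -0.01, -0.008, 0, 0, 0, 0.143]
    - [220, -0.012, -0.007, 0, 0, 0, 0.142]
    - [220, -0.012, -0.005, 0, 0, 0, 0.143]
    - [220, -0.013, -0.003, 0, 0, 0, 0.142]
    - [220, -0.013, -0.001, 0, 0, 0, 0.143]

```text
time_s: 22.55
position: [0.4468, -0.0918, 0.0961]
tcp_rot: [0.773, 0.634, 0.0, 0.001]
force: [0.6, 0.5, 0.5]
grip_width: 0.0121
```

>>> drive_tool:
  increments:
    - [220, -0.013, 0.001, 0, 0, 0, 0.142]
    - [220, 0, 0, 0, 0, 0, 0]

```text
time_s: 22.75
position: [0.4454, -0.1052, 0.0962]
tcp_rot: [0.815, 0.579, 0.0, 0.001]
force: [-0.2, -0.9, -0.4]
grip_width: 0.0119
```

```bash
python3 -c "
from h import *
st()
np.set_printoptions(precision=4,suppress=True)
cs,o=wfit([*j2w(-.053,-.06),-.335])
for x in o: print(cs,w2j(x[0]),np.degrees(x[0][2]-J[2]),x[1])
rows([([*j2w(-.052,-.155),.06],-.335),([*j2w(-.052,-.155),-.007],-.335)],[3,5],220)"
```

```text
t 22.75 p [ 0.4454 -0.1052  0.0962] jig [-0.1345 -0.1918] yaw_y -0.3358 F [-0.21 -0.89 -0.4 ] Fjig [ 0.1 -0.9] w 0.0119
['top', 'side'] [-0.0517 -0.0632] -0.3119227864880652 0.027945363317858747
['top', 'side'] [-0.0494 -0.0613] -3.355453330125166 1.0266515666289164
['top', 'side'] [-0.0512 -0.0627] -0.687604561226188 1.0767641595343462
[[220, 0.012, 0.028, 0.012, 0, 0, 0.001], [220, 0.012, 0.027, 0.012, 0, 0, 0.001], [220, 0.011, 0.028, 0.012, 0, 0, 0.002], [220, 0, 0, 0.013, 0, 0, -0.0], [220, 0, 0, 0.014, 0, 0, -0.0]]
[[220, 0, 0, 0.013, 0, 0, -0.0], [220, 0, 0, 0.014, 0, 0, -0.0], [220, 0, 0, 0.013, 0, 0, -0.0]]
```

>>> drive_tool:
  increments:
    - [220, 0.012, 0.028, 0.012, 0, 0, 0]
    - [220, 0.012, 0.027, 0.012, 0, 0, 0.001]
    - [220, 0.011, 0.028, 0.012, 0, 0, 0.001]
    - [220, 0, 0, 0.013, 0, 0, 0]
    - [220, 0, 0, 0.014, 0, 0, 0]

```text
time_s: 23.45
position: [0.5359, -0.0979, 0.0322]
tcp_rot: [0.815, 0.58, -0.0, -0.0]
force: [-0.6, 0.3, -0.9]
grip_width: 0.0121
```

>>> drive_tool:
  increments:
    - [220, 0, 0, 0.013, 0, 0, 0]
    - [220, 0, 0, 0.013, 0, 0, 0]
    - [220, 0, 0, 0.01, 0, 0, 0]
    - [220, 0, 0, 0, 0, 0, 0]

```text
time_s: 23.85
position: [0.5336, -0.0983, -0.0048]
tcp_rot: [0.815, 0.579, -0.001, -0.001]
force: [-1.2, -0.0, -0.8]
grip_width: 0.0121
```

```bash
python3 -c "
from h import *
st()"
```

```text
t 23.85 p [ 0.5336 -0.0983 -0.0048] jig [-0.0534 -0.1564] yaw_y -0.3361 F [-1.17 -0.01 -0.82] Fjig [-1.1 -0.4] w 0.0121
```

>>> drive_tool:
  increments:
    - [220, 0.006, 0, 0, 0, 0, 0]
    - [220, 0.006, 0, 0, 0, 0, 0]
    - [220, 0.006, 0, 0, 0, 0, 0]
    - [220, 0.005, 0, 0, 0, 0, 0]
    - [220, 0.004, 0, 0, 0, 0, 0]

```text
time_s: 24.35
position: [0.5452, -0.0725, -0.0025]
tcp_rot: [0.815, 0.579, 0.0, 0.0]
force: [-0.4, -0.1, -0.6]
grip_width: 0.012
```

>>> drive_tool:
  increments:
    - [220, 0.003, 0, 0, 0, 0, 0]
    - [220, 0.002, 0, 0, 0, 0, 0]
    - [220, 0.002, 0, 0, 0, 0, 0]
    - [220, 0, 0, 0, 0, 0, 0]

```text
time_s: 24.75
position: [0.5469, -0.0663, -0.003]
tcp_rot: [0.815, 0.579, 0.0, -0.0]
force: [-0.6, -0.5, -0.1]
grip_width: 0.0122
```

>>> drive_tool:
  increments:
    - [220, 0.001, 0, 0, 0, 0, 0]
    - [220, 0.001, 0, 0, 0, 0, 0]
    - [220, 0, 0, 0, 0, 0, 0]

```text
time_s: 25.05
position: [0.5475, -0.0648, -0.003]
tcp_rot: [0.815, 0.579, -0.0, -0.0]
force: [-0.8, -1.6, 0.6]
grip_width: 0.0121
```

>>> drive_tool:
  increments:
    - [220, 0.001, 0, 0.001, 0, 0, 0]
    - [220, 0.001, 0, 0, 0, 0, 0]
    - [220, 0, 0, 0, 0, 0, 0]

```text
time_s: 25.35
position: [0.5476, -0.0647, -0.0038]
tcp_rot: [0.815, 0.579, -0.001, 0.001]
force: [-3.1, -8.1, 3.0]
grip_width: 0.0121
```

>>> drive_tool:
  increments:
    - [220, 0.001, 0, 0, 0, 0, 0]
    - [220, 0, 0, 0, 0, 0, 0]

```text
time_s: 25.55
position: [0.5476, -0.0646, -0.0038]
tcp_rot: [0.815, 0.58, -0.002, 0.001]
force: [-3.6, -13.4, 2.4]
grip_width: 0.0124
```

```bash
python3 -c "
from h import *
st()"
```

```text
t 25.55 p [ 0.5476 -0.0646 -0.0038] jig [-0.0513 -0.12  ] yaw_y -0.3345 F [ -3.58 -13.38   2.35] Fjig [  1.  -13.8] w 0.0124
```

It stops hard against the flank at 13.8 N along jig y. I back off and nudge the rear edge once more to seat the wing against the bar.

>>> drive_tool:
  increments:
    - [220, -0.008, 0, 0, 0, 0, 0]
    - [220, -0.015, 0, 0, 0, 0, 0]
    - [220, 0, 0, -0.04, 0, 0, 0]
    - [220, 0, 0, -0.045, 0, 0, 0]
    - [160, -0.03, -0.03, -0.015, 0, 0, 0]

```text
time_s: 26.05
position: [0.5095, -0.1028, 0.1018]
tcp_rot: [0.815, 0.58, 0.005, 0.004]
force: [0.8, -1.0, 0.9]
grip_width: 0.0183
```

```bash
python3 -c "
from h import *
st()
rows([([*j2w(-.15,-.15),.1],.3),([*j2w(-.15,-.046),.1],1.236),([*j2w(-.15,-.046),-.007],1.236)],[5,7,6],160)"
```

```text
t 26.05 p [ 0.5095 -0.1028  0.1018] jig [-0.0747 -0.1685] yaw_y -0.3342 F [ 0.81 -1.01  0.95] Fjig [ 1.1 -0.7] w 0.0183
[[160, 0.004, -0.015, 0, 0.003, 0, -0.127], [160, 0.006, -0.014, 0, 0.002, 0, -0.127], [160, 0.007, -0.014, 0, 0.002, 0, -0.127], [160, 0.009, -0.013, 0.001, 0.003, 0.001, -0.127], [160, 0.01, -0.011, 0, 0.002, 0, -0.126]]
[[160, 0.012, 0.009, 0, 0, 0, -0.134], [160, 0.011, 0.01, 0, 0, 0, -0.134], [160, 0.009, 0.012, 0, 0, 0, -0.134], [160, 0.008, 0.013, 0, 0, 0, -0.134], [160, 0.006, 0.014, 0, 0, 0, -0.133]]
[[160, 0.004, 0.014, 0, 0, 0, -0.134], [160, 0.002, 0.014, 0, 0, 0, -0.133], [160, 0, 0, 0.018, 0, 0, -0.0], [160, 0, 0, 0.018, 0, 0, -0.0], [160, 0, 0, 0.018, 0, 0, -0.0]]
[[160, 0, 0, 0.018, 0, 0, -0.0], [160, 0, 0, 0.018, 0, 0, -0.0], [160, 0, 0, 0.017, 0, 0, -0.0]]
```

>>> drive_tool:
  increments:
    - [160, 0.004, -0.015, 0, 0, 0, -0.127]
    - [160, 0.006, -0.014, 0, 0, 0, -0.127]
    - [160, 0.007, -0.014, 0, 0, 0, -0.127]
    - [160, 0.009, -0.013, 0, 0, 0, -0.127]
    - [160, 0.01, -0.011, 0, 0, 0, -0.126]

```text
time_s: 26.55
position: [0.4372, -0.0598, 0.0959]
tcp_rot: [0.592, 0.806, 0.0, -0.0]
force: [0.5, -0.3, -0.7]
grip_width: 0.0328
```

>>> drive_tool:
  increments:
    - [160, 0.012, 0.009, 0, 0, 0, -0.134]
    - [160, 0.011, 0.01, 0, 0, 0, -0.134]
    - [160, 0.009, 0.012, 0, 0, 0, -0.134]
    - [160, 0.008, 0.013, 0, 0, 0, -0.134]
    - [160, 0.006, 0.014, 0, 0, 0, -0.133]

```text
time_s: 27.05
position: [0.4626, 0.0116, 0.0959]
tcp_rot: [0.295, 0.956, 0.0, -0.0]
force: [-0.5, -0.7, 0.2]
grip_width: 0.0327
```

>>> drive_tool:
  increments:
    - [160, 0.004, 0.014, 0, 0, 0, -0.134]
    - [160, 0.002, 0.014, 0, 0, 0, -0.133]
    - [160, 0, 0, 0, 0, 0, 0]
    - [160, 0, 0, 0, 0, 0, 0]

```text
time_s: 27.45
position: [0.4717, 0.0382, 0.0959]
tcp_rot: [0.169, 0.986, -0.0, -0.0]
force: [-0.2, 0.3, 1.1]
grip_width: 0.0326
```

```bash
python3 -c "
from h import *
st()
rows([([*j2w(-.15,-.046),.06],1.236),([*j2w(-.15,-.046),-.007],1.236),([*j2w(-.120,-.046),-.007],1.236)],[4,5,6],160)"
```

```text
t 27.45 p [0.4717 0.0382 0.0959] jig [-0.1568 -0.0478] yaw_y 1.2315 F [-0.22  0.34  1.06] Fjig [-0.3  0.2] w 0.0326
[[160, -0.002, 0, 0.009, 0, 0, -0.001], [160, -0.002, 0.001, 0.009, 0, 0, -0.001], [160, -0.001, 0, 0.009, 0, 0, -0.001], [160, -0.002, 0.001, 0.009, 0, 0, -0.001], [160, 0, 0, 0.013, 0, 0, -0.0]]
[[160, 0, 0, 0.013, 0, 0, -0.0], [160, 0, 0, 0.014, 0, 0, -0.0], [160, 0, 0, 0.013, 0, 0, -0.0], [160, 0, 0, 0.014, 0, 0, -0.0], [160, -0.005, 0, 0, 0, 0, -0.0]]
[[160, -0.005, 0, 0, 0, 0, -0.0], [160, -0.005, 0, 0, 0, 0, -0.0], [160, -0.005, 0, 0, 0, 0, -0.0], [160, -0.005, 0, 0, 0, 0, -0.0], [160, -0.005, 0, 0, 0, 0, -0.0]]
```

>>> drive_tool:
  increments:
    - [160, 0, 0, 0.018, 0, 0, -0.001]
    - [160, 0, 0, 0.02, 0, 0, -0.001]
    - [160, 0, 0, 0.02, 0, 0, -0.001]
    - [160, 0, 0, 0.02, 0, 0, -0.001]
    - [160, 0, 0, 0.015, 0, 0, 0]

```text
time_s: 27.95
position: [0.4709, 0.0375, 0.0018]
tcp_rot: [0.167, 0.986, -0.0, -0.001]
force: [0.4, -0.2, 0.1]
grip_width: 0.0329
```

>>> drive_tool:
  increments:
    - [160, 0, 0, 0.008, 0, 0, 0]
    - [160, -0.008, 0, 0, 0, 0, 0]
    - [160, -0.01, 0, 0, 0, 0, 0]
    - [160, -0.01, 0, 0, 0, 0, 0]
    - [160, -0.01, 0, 0, 0, 0, 0]

```text
time_s: 28.45
position: [0.5102, 0.0256, -0.0038]
tcp_rot: [0.166, 0.986, 0.0, 0.001]
force: [0.1, -0.6, 0.4]
grip_width: 0.0329
```

>>> drive_tool:
  increments:
    - [160, -0.002, 0, 0, 0, 0, 0]
    - [160, -0.001, 0, 0, 0, 0, 0]
    - [160, 0, 0, 0, 0, 0, 0]

```text
time_s: 28.75
position: [0.5106, 0.025, -0.005]
tcp_rot: [0.166, 0.986, -0.0, -0.0]
force: [-0.6, -0.9, -1.1]
grip_width: 0.0327
```

```bash
python3 -c "
from h import *
st()"
```

```text
t 28.75 p [ 0.5106  0.025  -0.005 ] jig [-0.1157 -0.0474] yaw_y 1.2379 F [-0.58 -0.93 -1.14] Fjig [-0.2 -1.1] w 0.0327
```

Contact is expected at jig x of about -0.112. I advance 1 mm at a time.

>>> drive_tool:
  increments:
    - [160, -0.001, 0, 0, 0, 0, 0]
    - [160, -0.001, 0, 0, 0, 0, 0]
    - [160, -0.001, 0, 0, 0, 0, 0]
    - [160, 0, 0, 0, 0, 0, 0]

```text
time_s: 29.15
position: [0.5136, 0.0241, -0.0049]
tcp_rot: [0.166, 0.986, 0.0, 0.0]
force: [-0.6, 1.2, 0.6]
grip_width: 0.0326
```

>>> drive_tool:
  increments:
    - [160, -0.001, 0, 0, 0, 0, 0]
    - [160, 0, 0, 0, 0, 0, 0]

```text
time_s: 29.35
position: [0.514, 0.0238, -0.0051]
tcp_rot: [0.166, 0.986, -0.0, -0.0]
force: [-0.8, 0.4, 0.3]
grip_width: 0.0327
```

>>> drive_tool:
  increments:
    - [160, -0.001, 0, 0, 0, 0, 0]
    - [160, 0, 0, 0, 0, 0, 0]

```text
time_s: 29.55
position: [0.5141, 0.0237, -0.0054]
tcp_rot: [0.166, 0.986, -0.0, -0.001]
force: [-5.3, 1.6, 2.1]
grip_width: 0.0327
```

>>> drive_tool:
  increments:
    - [160, -0.001, 0, 0, 0, 0, 0]
    - [160, 0, 0, 0, 0, 0, 0]

```text
time_s: 29.75
position: [0.5141, 0.0235, -0.0056]
tcp_rot: [0.166, 0.986, -0.0, -0.002]
force: [-6.4, 3.8, 3.2]
grip_width: 0.0329
```

>>> drive_tool:
  increments:
    - [160, 0.008, 0, 0, 0, 0, 0]
    - [160, 0.02, 0, 0, 0, 0, 0]
    - [160, 0.01, 0, -0.03, 0, 0, 0]
    - [160, 0, 0, -0.045, 0, 0, 0]
    - [160, 0, 0, -0.045, 0, 0, 0]

```text
time_s: 30.25
position: [0.4798, 0.0355, 0.1159]
tcp_rot: [0.165, 0.986, -0.0, 0.0]
force: [0.8, 0.1, 0.2]
grip_width: 0.0327
```

>>> drive_tool:
  increments:
    - [160, 0, -0.04, -0.02, 0, 0, 0]
    - [160, 0, -0.04, 0, 0, 0, 0]
    - [160, 0, -0.04, 0, 0, 0, 0]
    - [160, 0, -0.03, 0, 0, 0, 0]
    - [160, 0, 0, 0, 0, 0, 0]

```text
time_s: 30.75
position: [0.4312, -0.1092, 0.1356]
tcp_rot: [0.167, 0.986, -0.001, 0.001]
force: [0.0, 0.6, 0.4]
grip_width: 0.0328
```

```bash
python3 -c "
from h import *
st()
np.set_printoptions(precision=4,suppress=True)
cs,o=wfit([*j2w(-.051,-.056),-.335])
for x in o: print(cs,w2j(x[0]),np.degrees(x[0][2]-J[2]),x[1])
ims=[]
for c in ('top','side'):
  im=manip.read_camera(c);u=proj(c,[[*j2w(-.05,-.03),.01]])[0].astype(int)
  ims.append(cv2.resize(im[u[1]-50:u[1]+50,u[0]-50:u[0]+50],(400,400),interpolation=3))
  for q,z in (('mug_mid',.045),('glue_mid',.06),('tape_mid',.0125)):
    for r in manip.landmark_of(c,q)[:2]: print(c,q,round(r['p'],2),at(c,r['point'],z))
cv2.imwrite('pics/fin.png',np.clip(np.hstack(ims)*1.4,0,255).astype(np.uint8))
"
```

```text
t 30.75 p [ 0.4312 -0.1092  0.1356] jig [-0.1466 -0.2003] yaw_y 1.2343 F [0.01 0.58 0.44] Fjig [-0.2  0.5] w 0.0328
['top', 'side'] [-0.0514 -0.0555] -0.8385186940249924 0.0596185593883048
['top', 'side'] [-0.0517 -0.0534] 0.9636119912284774 0.038707496346703306
['top', 'side'] [-0.0515 -0.0542] 0.6457926408990736 0.1053446315474021
top mug_mid 0.73 [ 0.3533 -0.2746  0.045 ]
top glue_mid 0.7 [0.6087 0.3035 0.06  ]
top tape_mid 0.84 [ 0.6735 -0.1015  0.0125]
side mug_mid 0.6 [ 0.3529 -0.273   0.045 ]
side glue_mid 0.59 [0.5965 0.2948 0.06  ]
side tape_mid 0.93 [ 0.6746 -0.1065  0.0125]
```

View pics/fin.png

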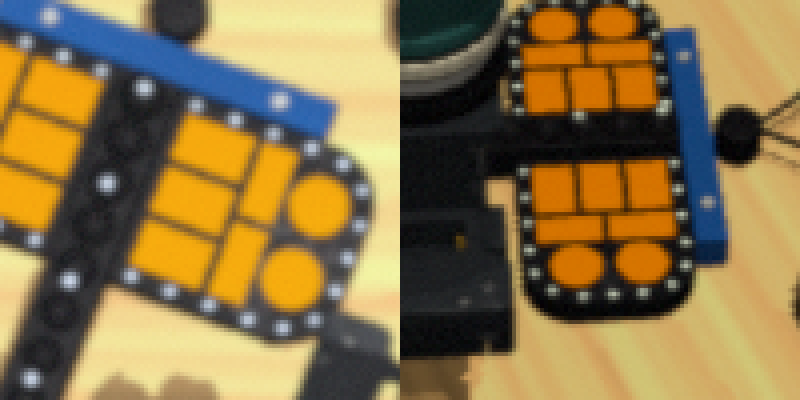

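The picture shows the wing's root edge on the body's flank and its front edge along the bar, in line with the fixed twin. The gripper is clear of everything.

```bash
python3 -c "
from bench import manip
print(manip.job_done())"
```

```text
the job is handed in; nothing more can be done
None
```

I pushed the larger loose wing with the fingertips, without lifting it, until it lay flush against the body and up against the blue bar. I then handed the job in at about 31 s.

**What I did:** I pushed the outer end towards the body while turning the wing to the jig's axes. I then pushed the rear edge up to the bar, pushed the outer end against the flank, and nudged the rear edge once more.

**Last checks:**
- **Contact:** The last pushes stopped against something solid, at about 14 N on the flank and 7 N on the bar.
- **Position:** The outline fit over both cameras puts the wing at jig (-51.5, -54) mm, against a target of (-50, -55). That is within the calibration error.
- **Flushness:** The close view shows the wing flush with the body and the bar. The seam itself is too fine to resolve in the pictures.
- **Mug, glue bottle and tape:** No move went near them and I felt no contact. The networks' readings shifted by up to about 9 mm, most for the tape in the side view, which I take to be noise.

**What disagreed:**
- **Fingertip height:** The first push passed over the wing. The tips touched the table at a reported TCP height of -14 mm, about 39 mm different from the stated geometry, so I worked from that touch afterwards.
- **Wing angle:** The two cameras gave -0.8° and +1.0° relative to the jig, so the angle is only confirmed to about 1°.

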